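# Hook the trapped key out of the tape dispenser

### The arm

A 7-joint arm with a two-finger parallel gripper is mounted at the origin on the work surface. World frame = base frame: x ahead of the robot, y to its left, z up, the work surface at z = 0. Lengths are in m, angles in degrees, forces in N, time in s.
With the tool pointing down it reaches from about 0.425 to 0.875 m from the base axis. Payload 9.9 kg.
Tool frame: the origin (TCP) lies between the finger pads; the fingertips stand 14 mm ahead of it and the grasp point (between the pads) lies 5 mm behind it; z points along the fingers, y is the line along which they close (so a half turn about z gives the same grasp; the last joint's range is limited). The gripper opens to 85 mm and grips with 20 to 120 N. Pads are 22 mm wide; open, the fingers measure 114 mm over their backs; the gripper's body (76 mm by 85 mm) begins 54 mm behind the grasp point. The pads swing forward as they close: fully open they stand 13 mm farther back than shut.
Start: joints at [-78.369, 32.985, 1.427, 82.34, -0.859, 64.687, -3.237], TCP at [0.191, 0.647, 0.245] pointing down, gripper open.
Joint ranges: [-157.87, 157.87], [-19.46, 123.44], [-87.15, 90], [11.01, 140.99], [-62.26, 242.26], [9.8, 113.94], [-161.44, 161.44]. Speed limits (degrees/s): [127.2, 127.2, 172.46, 172.46, 180, 180, 180].

### API

Orientations are given as a 3x3 rotation matrix whose columns are the frame's x, y, z axes.
In Python, from bench import env gives the robot as it stands.
- The arm moves only by the shell command python3 -m pendant 'ROWS' [FORCE]. ROWS is a JSON object of lists of equal length, an entry for each row: "translation": the shift along the tool's x, y, z in units of 25 mm (1.0 is 25 mm), a list of three; "angular": the turn, a rotation vector about the tool's x, y, z in units of 5 degrees (1.0 is 5 degrees), a list of three; "grip": the closure, from 0 (fully open) to 1 (shut). In form: {"translation": [[tx, ty, tz], ...], "angular": [[rx, ry, rz], ...], "grip": [grip, ...]}. A call has 1 to 20 rows; each row shifts and turns the commanded pose from where the row before left it, along the tool's axes as they then stand; what a row does not reach is not made up. A row lasts 1/12 s, in which the tool goes at most 41.7 mm and 7.16 degrees, less where a joint would pass 70% of its speed; a pose out of reach is approached as far as the arm can. A call is refused whole if a number of a shift passes 1 or a number of a turn 1, either way. A call with a gripper value outside its range is refused whole. The fingers move at their own pace and stop on an object; FORCE is the grip in N (left out, the last holds). Time passes only in rows, so rows that do not move let the fingers close. It gives the time, the measured TCP pose, the force, the opening and the grip force at its end, in the units of the state.
- env.sense(): the state, without advancing time (a new reading comes with each control period).
- env.get_image(name): name is "scene" or "top" or "wrist"; returns a dict with "color" (384x512x3 uint8, red, green, blue), "fov_y" (degrees; the focal length in pixels is half the picture's height over the tangent of half this angle, whatever the lens; pixels are square), "cx", "cy" (the principal point, pixels), "extrinsics" (4x4, takes a point from world to camera coordinates). Camera axes: x right, y up, looking along -z (the intrinsics and any distortion apply to the point x, -y, -z); pixel columns grow to the right and rows downward; lengths in m; the calibration is good to about 2 mm. The wrist camera is an equidistant fisheye: a pixel r from the principal point sees the ray r / f radians off the axis. A picture is of the moment at which its call begins. There is no depth.
- env.sign_off(): hands the job in; it is judged then, once.
The state is a dict: "time": time; "joints": joint angles; "qd": joint speeds; "tau": joint torques, N m; "tool_pos": TCP position; "ee_rot": TCP orientation; "contact_force": force on the tool from outside, world axes, zero at the start; "ft_torque": the same for the moment, N m; "gripper_width": finger opening in m; "finger_force": force on a finger pad.
Only numpy, scipy, OpenCV 4.12 (cv2) and the standard library are available. Lean on these libraries where they do the work, as an engineer would, in place of code of your own. Each camera call takes 0.05 s, during which the arm holds its last target. There are 200 camera calls.

### The job

A key has slid into the narrow throat of the tape dispenser and is pinched under its sprung roll arm. Using the hooked pick and not the fingers, feel gently for the throat floor inside the key's eye, draw the key right out through the mouth until it lies flat on the bench, and then lay the pick down on the bench clear of the dispenser. Be gentle with the dispenser (never press on it with more than 6 N), do not pry its roll arm up or bump it with the gripper, and leave the mug, spare roll, timer and clip where they are.

Things in the scene. Friction and masses are not known exactly. Their poses are not given: they have to be found in the camera images.
- pick: Hooked pick lying on the bench: wooden handle 100 mm long (x), 18 wide (y), 26 high (z), 80 g; origin: centre of the handle's underside, z up. A stiff 5 mm steel wire leaves its +x end 14 mm up, runs to x = 160 mm and ends in a prong turned down, whose end is 1 mm above the underside's level, plus an unknown 0 to 14 mm: the wire has been bent up at the handle by 0 to 0.127 rad.
- pick_grip (a point): Grip point of the pick, near its balance: x = +17 mm, z = 22 mm in the handle's frame. Grip across y, firmly, fingertips 3 mm above the bench. The wire's bend does not change in use and is not in any reported pose, so the floor must be found by touch with the prong. Held about 0.22 rad nose down, the prong reaches floor or bench while the handle stays clear of both.
- key: Key lying flat, 74 mm long (x), 3 mm thick, 30 g; origin: centre of its underside, z up. Brass, with its bow from x = -37 to -7 mm, 24 mm wide, with an eye; blade 9 mm wide from x = -7 to +37 mm. It lies in the throat, bow towards the mouth, blade pinched under the roll arm's foot: it takes about 3 to 10 N to drag.
- key_eye (a point): Centre of the eye at the underside of the key's bow (x = -22 mm of the key): a rectangular hole right through, 15 mm (x) by 14 mm (y). The prong holds the key only when its end is down near the floor inside the eye; 2 or 3 mm higher it rides out. On the bench likewise.
- dispenser: Grey plastic tape dispenser fixed to the bench, 200 mm long (x), 70 wide (y); origin: centre of its underside, z up. Throat: channel 30 mm wide along x at y = 0, open at x = -100 mm, closed at +70 mm; cheeks 58 mm high (82 behind x = +10 mm). A clear guard plate, underside 58 and top 61 mm above the bench, roofs it from x = -100 to -40 mm. Roll top about 100 mm.
- throat_mouth (a point): Middle of the throat floor's edge at the mouth (dispenser x = -100 mm, 6 mm above the bench). The flat floor lies at this height all the way in and drops straight to the bench here. Inward is the dispenser's +x. More than 6 N of the pick on the dispenser harms it; once the prong touches, force grows by about 2 to 3 N per mm of further lowering.
- roll_arm (a joint): Sprung arm carrying the tape roll, hinged at x = +60 mm, z = 55 mm of the dispenser; its foot, a bar of 8 mm diameter across the throat, presses down with about 4 N at x = -10 mm. About 0 rad while it stands on the key; falls to -0.04 when the key has gone; positive is lifted.
- mug: White ceramic mug, 82 mm diameter, 95 mm high, with three capped black markers standing in it (top about 145 mm). Bystander. Origin: centre of its underside.
- spare_roll: Spare roll of clear tape, 76 mm diameter, 24 mm high, lying flat. Bystander. Origin: centre of its underside.
- egg_timer: White kitchen timer, 60 mm diameter, 60 mm high. Bystander. Origin: centre of its underside.
- bulldog_clip: Small aluminium bulldog clip, 40 mm wide, 22 mm high. Bystander. Origin: centre of its underside.
Things that resemble listed ones, but are neither listed nor needed, are in the scene too. Of the things that look like the pick, the smaller one is meant. Leave any orange look-alike of the dispenser alone.

How it is judged (in metres and radians):
On the way, in this order (a step that is already met when the one before it is completed fails the run):
1. the pick pulls on the key in the throat (contact force between pick and key above 0.5 N and x of key in the frame of dispenser above -0.1 m and distance of key from where it was at the start of the episode above 0.004 m), for 0.1 s.
2. the key is drawn wholly out of the mouth (x of key in the frame of dispenser below -0.138 m), for 0.1 s.
At the end, for the whole second after the job is handed in: Key flat and still on the bench, its origin beyond x = -138 mm of the dispenser; roll arm below -0.025 rad; pick released, still, handle underside below 12 mm, touching neither key nor dispenser, its origin over 265 mm before or 80 mm beside the dispenser's centre (x of key in the frame of dispenser below -0.138 m and height (world z) of key below 0.005 m and angle between key's own z axis and vertical below 0.1 rad and linear speed of each of key, pick below 0.02 m/s and value of joint roll_arm below -0.025 rad and height (world z) of pick below 0.012 m and (x of pick in the frame of dispenser below -0.265 m or y of pick in the frame of dispenser above 0.08 m or y of pick in the frame of dispenser below -0.08 m) and contact force between pick and dispenser below 0.1 N and contact force between pick and key below 0.1 N).
It fails at once if the pick presses on the dispenser or its arm with more than 6 N (contact force between pick and dispenser above 6 N).
It fails at once if the roll arm is pried up (joint above 0.1 rad) (value of joint roll_arm above 0.1 rad).
It fails at once if the fingers or arm touch the key (contact force between any of the fingers, the arm and key above 0.5 N).
It fails at once if the gripper or arm bumps the dispenser (contact force between any of the fingers, the arm and dispenser above 3 N).
It fails at once if a bystander is moved more than 15 mm (distance of any of mug, spare_roll, egg_timer, bulldog_clip from where it was at the start of the episode above 0.015 m).
It also fails if it takes over 67 s, if anything falls off the work surface, if the arm or the gripper's body presses on something with over 40 N, if the wrist force passes 120 N, or if a joint passes its speed limit or range.

## Working session

There is one attempt and no reset: what is moved stays moved. The work goes in short steps, Python scripts to look and compute and a shell command to move; the robot and the scene stay as the last step left them, time stands still between calls to the robot, and variables do not carry over. Pictures are saved under pics/ and viewed, at most 10 in all, crops included, and the job is handed in when it is done.

```bash
mkdir -p pics; cat > h.py <<'E'
import numpy as np, cv2, json
from bench import env
def snap(n,tag):
    d=env.get_image(n); np.save(f'pics/{tag}.npy',d['color'])
    json.dump({k:(np.array(d[k]).tolist()) for k in('fov_y','cx','cy','extrinsics')},open(f'pics/{tag}.json','w'))
    cv2.imwrite(f'pics/{tag}.png',d['color'][:,:,::-1]); return d
def crop(tag,x0,y0,x1,y1,s,out):
    c=np.load(f'pics/{tag}.npy')[y0:y1,x0:x1,::-1]
    cv2.imwrite(f'pics/{out}.png',cv2.resize(c,None,fx=s,fy=s,interpolation=cv2.INTER_CUBIC))
def ray(tag,u,v,fish=False):
    c=json.load(open(f'pics/{tag}.json'));E=np.array(c['extrinsics']);f=192/np.tan(np.radians(c['fov_y']/2))
    a,b=(u-c['cx'])/f,(v-c['cy'])/f
    if fish:
        r=np.hypot(a,b); d=np.array([a/r*np.sin(r),-b/r*np.sin(r),-np.cos(r)])
    else: d=np.array([a,-b,-1.])
    return -E[:3,:3].T@E[:3,3],E[:3,:3].T@d
def at(tag,u,v,z,fish=False):
    o,d=ray(tag,u,v,fish); return o+d*(z-o[2])/d[2]
def proj(tag,P,fish=False):
    c=json.load(open(f'pics/{tag}.json'));E=np.array(c['extrinsics']);f=192/np.tan(np.radians(c['fov_y']/2))
    p=E[:3,:3]@np.array(P)+E[:3,3]; x,y,z=p[0],-p[1],-p[2]
    if fish:
        r=np.hypot(x,y);t=np.arctan2(r,z);return c['cx']+f*t*x/r,c['cy']+f*t*y/r
    return c['cx']+f*x/z,c['cy']+f*y/z
E
python3 - <<'E'
from h import *
for n in('scene','top','wrist'):
    d=snap(n,n+'0');print(n,d['color'].shape,d['fov_y'],d['cx'],d['cy'],np.round(np.array(d['extrinsics']),3).tolist())
a=[cv2.imread(f'pics/{n}0.png') for n in('scene','top')]
cv2.imwrite('pics/top0b.png',cv2.resize(a[1],(800,600),interpolation=cv2.INTER_CUBIC))
cv2.imwrite('pics/scene0b.png',cv2.resize(a[0],(800,600),interpolation=cv2.INTER_CUBIC))
print(env.sense())
E
```

```text
scene (384, 512, 3) 44.68707851228373 258.584126222199 194.2701560110831 [[0.166, 0.986, 0.007, -0.127], [-0.606, 0.097, 0.79, 0.264], [0.778, -0.135, 0.613, -1.79], [0.0, 0.0, 0.0, 1.0]]
top (384, 512, 3) 50.049053605035226 256.883122556136 201.89431966242708 [[0.105, -0.994, -0.005, -0.014], [0.971, 0.101, 0.215, -0.521], [-0.213, -0.027, 0.977, -1.085], [0.0, 0.0, 0.0, 1.0]]
wrist (384, 512, 3) 65.70646984690485 254.83342266749813 194.95842272100714 [[0.282, 0.959, -0.001, -0.675], [-0.914, 0.268, -0.305, 0.042], [-0.293, 0.087, 0.952, -0.379], [0.0, 0.0, 0.0, 1.0]]
{'time': 0.15, 'joints': array([-78.37068042,  33.02122201,   1.42253296,  82.37405812,
        -0.85954558,  64.68813985,  -3.23837663]), 'qd': array([ 0.02821742, -0.14230604,  0.07134469, -0.14033976,  0.0237929 ,
        0.04074635, -0.02471768]), 'tau': array([ 1.77499754e-03, -7.66261625e+01,  2.25252181e+00, -2.86179936e+01,
        1.56017707e-02,  9.90726723e-03, -1.65204477e-05]), 'tool_pos': array([0.19081177, 0.64712904, 0.24465272]), 'ee_rot': array([[-9.59170843e-01,  2.82827147e-01, -3.13944959e-04],
       [ 2.82827317e-01,  9.59170053e-01, -1.23256946e-03],
       [-4.74774998e-05, -1.27103690e-03, -9.99999191e-01]]), 'contact_force': array([ 0.62506493, -0.29097568,  0.11398209]), 'ft_torque': array([-0.04406407, -0.04764745, -0.03432384]), 'finger_force': 0.0, 'gripper_width': 0.08554282295348113}
```

View pics/top0b.png

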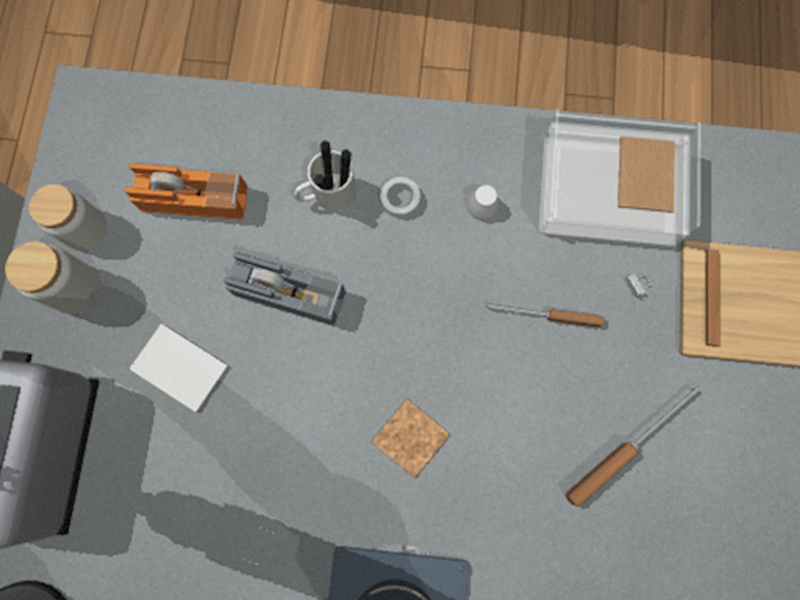

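View pics/scene0b.png

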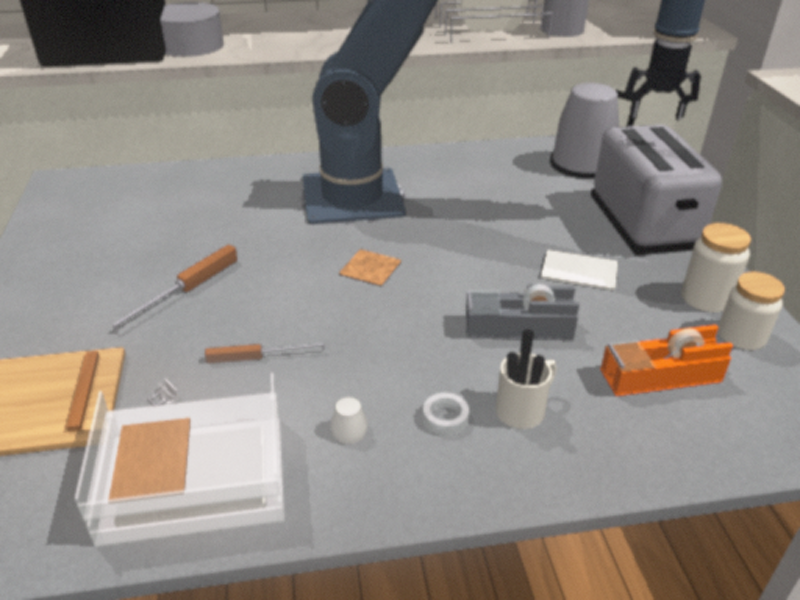

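The top view, in 800x600 pixels, has two things that look like the pick. The small one has its handle at (577,319) and prong at (488,305). The larger one has its handle at (602,474) and wire end at (697,389). I choose the small one. The grey dispenser is at (285,287), with its mouth end to the right at about (340,300); the orange one at (190,190) is the decoy. Next I'll check with close crops.

```bash
python3 - <<'E'
from h import *
crop('top0',300,180,400,220,8,'c_pick')
crop('top0',135,150,235,215,8,'c_disp')
E
```

```text
(no output)
```

View pics/c_pick.png

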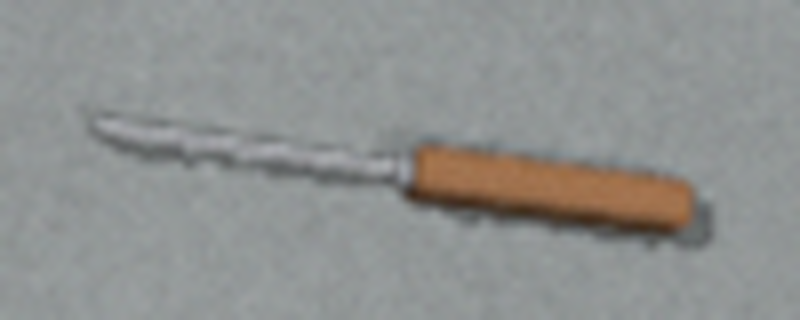

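View pics/c_disp.png

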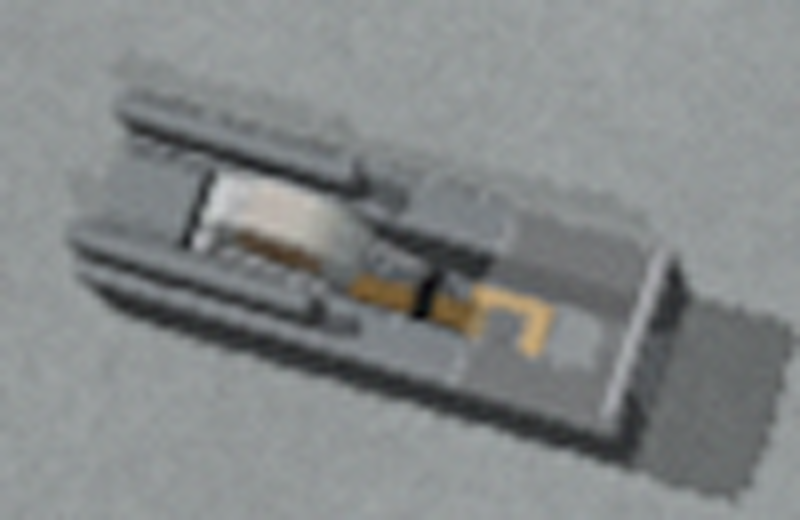

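The pick crop shows a handle top face with corners at about (415,148), (693,182), (688,226) and (410,190), and a wire running to the left with its prong at about (100,125). The dispenser crop shows the guard's front edge from (662,252) to (606,418), the key bow as a gold C around the eye at (512,318), the foot at (430,295) and the mouth facing right.

```bash
python3 - <<'E'
from h import *
def P(x0,y0,c,z): return at('top0',x0+(c[0]+.5)/8-.5,y0+(c[1]+.5)/8-.5,z)
print('cam',np.round(ray('top0',0,0)[0],3))
q=[P(300,180,c,.026) for c in[(415,148),(693,182),(688,226),(410,190)]]
for p in q:print('pick',np.round(p,4))
print('len',np.linalg.norm(q[0]-q[1]),np.linalg.norm(q[3]-q[2]),'w',np.linalg.norm(q[0]-q[3]),np.linalg.norm(q[1]-q[2]))
ax=(q[0]+q[3]-q[1]-q[2])/2; print('yaw',np.degrees(np.arctan2(ax[1],ax[0])),'centre',sum(q)/4)
for z in(0.003,.015):print('prong',P(300,180,(98,125),z))
for n,c,z in[('guard L',(662,252),.061),('guard R',(606,418),.061),('guard back L',(512,212),.061),('guard back R',(465,380),.061),('rear L tip',(122,105),.082),('rear R tip',(75,240),.082),('step L',(362,165),.082),('stepR',(322,300),.082),
 ('bowTR',(553,303),.009),('bowBR',(535,355),.009),('bowTL',(480,287),.009),('blade tail',(355,287),.009),('bladehead',(460,318),.009),('foot',(430,295),.013),('eye',(512,318),.009)]:
    print(n,np.round(P(135,150,c,z),4))
E
```

```text
cam [0.276 0.01  1.171]
pick [ 0.5652 -0.2261  0.026 ]
pick [ 0.563  -0.3251  0.026 ]
pick [ 0.5468 -0.3239  0.026 ]
pick [ 0.5497 -0.2252  0.026 ]
len 0.09899178845756844 0.09876279525914818 w 0.015536355865531336 0.016229184417958203
yaw 88.56020588419027 centre [ 0.5561766  -0.27508464  0.026     ]
prong [ 0.56759319 -0.11552362  0.003     ]
prong [ 0.56459651 -0.11423913  0.015     ]
guard L [0.5662 0.1565 0.061 ]
guard R [0.5052 0.1683 0.061 ]
guard back L [0.5751 0.2106 0.061 ]
guard back R [0.5135 0.2187 0.061 ]
rear L tip [0.5936 0.3466 0.082 ]
rear R tip [0.544  0.3549 0.082 ]
step L [0.5808 0.2606 0.082 ]
stepR [0.5318 0.2673 0.082 ]
bowTR [0.5565 0.2005 0.009 ]
bowBR [0.5365 0.2044 0.009 ]
bowTL [0.5597 0.2278 0.009 ]
blade tail [0.555  0.2733 0.009 ]
bladehead [0.5474 0.2335 0.009 ]
foot [0.5539 0.2448 0.013 ]
eye [0.5494 0.2146 0.009 ]
```

```bash
python3 -m pendant '{"translation":[[-0.96,-0.79,0],[-0.96,-0.79,0],[-0.96,-0.79,0],[-0.96,-0.79,0],[-0.96,-0.79,0],[-0.96,-0.79,0],[-0.96,-0.79,0],[-0.96,-0.79,0],[-0.96,-0.79,0],[-0.96,-0.79,0],[-0.96,-0.79,0],[-0.96,-0.79,0],[-0.96,-0.79,0],[-0.96,-0.79,0],[-0.96,-0.79,0],[-0.96,-0.79,0],[-0.96,-0.79,0],[-0.96,-0.79,0],[-0.96,-0.79,0],[-0.96,-0.79,0]],"angular":[[0,0,0],[0,0,0],[0,0,0],[0,0,0],[0,0,0],[0,0,0],[0,0,0],[0,0,0],[0,0,0],[0,0,0],[0,0,0],[0,0,0],[0,0,0],[0,0,0],[0,0,0],[0,0,0],[0,0,0],[0,0,0],[0,0,0],[0,0,0]],"grip":[0,0,0,0,0,0,0,0,0,0,0,0,0,0,0,0,0,0,0,0]}' | tail -c 600
python3 -m pendant '{"translation":[[0,0,0],[0,0,0],[0,0,0],[0,0,0],[0,0,0],[0,0,0],[0,0,0],[0,0,0],[0,0,0],[0,0,0],[0,0,0],[0,0,0],[0,0,0],[0,0,0],[0,0,0],[0,0,0],[0,0,0],[0,0,0],[0,0,0]],"angular":[[0,0,0.98],[0,0,0.98],[0,0,0.98],[0,0,0.98],[0,0,0.98],[0,0,0.98],[0,0,0.98],[0,0,0.98],[0,0,0.98],[0,0,0.98],[0,0,0.98],[0,0,0.98],[0,0,0.98],[0,0,0.98],[0,0,0.98],[0,0,0.98],[0,0,0.98],[0,0,0],[0,0,0]],"grip":[0,0,0,0,0,0,0,0,0,0,0,0,0,0,0,0,0,0,0]}' | tail -c 600
python3 - <<'E'
from h import *
snap('wrist','w1'); d=cv2.imread('pics/w1.png'); cv2.imwrite('pics/w1b.png',cv2.resize(d,(800,600),interpolation=cv2.INTER_CUBIC))
E
```

```text
time: 1.82
tool_pos: [0.5401, 0.1314, 0.2452]
ee_rot: [[-0.959, 0.283, -0.0], [0.283, 0.959, -0.0], [0.0, -0.0, -1.0]]
contact_force: [-0.0, 0.6, 0.3]
gripper_width: 0.0855
finger_force: 0.0
time: 3.4
tool_pos: [0.5394, 0.1329, 0.2451]
ee_rot: [[0.166, 0.986, -0.0], [0.986, -0.166, -0.0], [-0.0, -0.0, -1.0]]
contact_force: [0.5, 0.6, -0.8]
gripper_width: 0.0857
finger_force: 0.0
```

View pics/w1b.png

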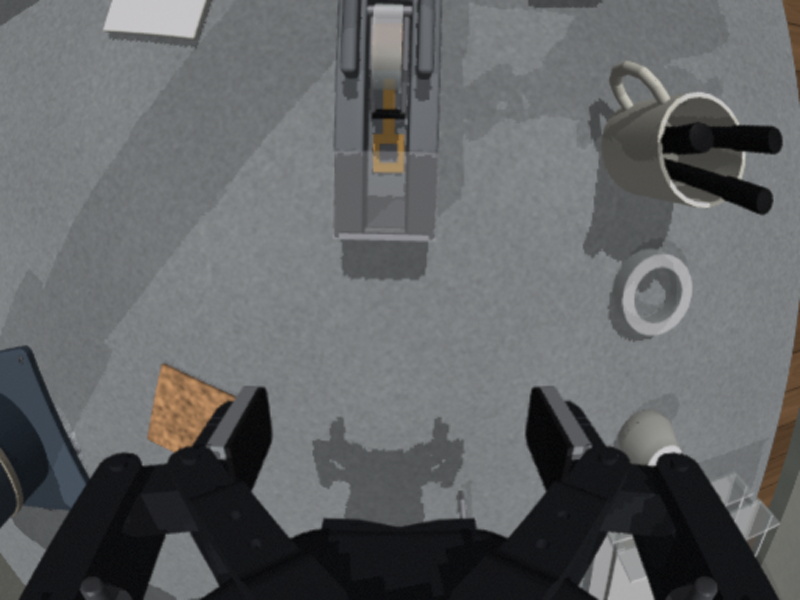

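The wrist view shows the dispenser straight ahead, with its mouth edge at (385,237) and the key bow and eye at (388,153). The mug is at (700,150). I'll take a close crop.

```bash
python3 - <<'E'
from h import *
crop('w1',205,50,290,160,5.4,'c_w1')
E
```

```text
(no output)
```

View pics/c_w1.png

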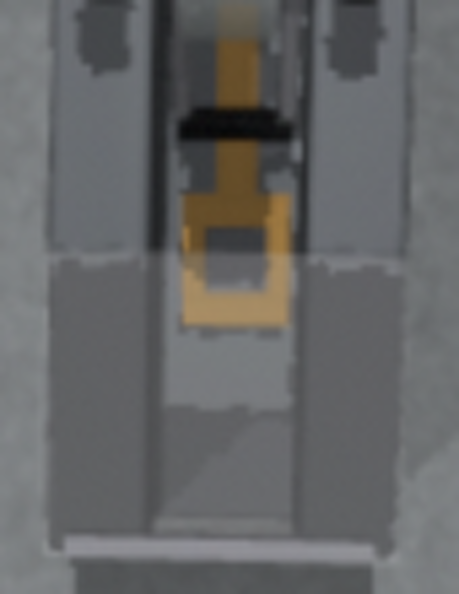

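```bash
python3 - <<'E'
from h import *
def P(c,z): return at('w1',205+(c[0]+.5)/5.4-.5,50+(c[1]+.5)/5.4-.5,z,True)
for n,c,z in[('bowTL',(183,192),.009),('bowTR',(290,192),.009),('bowBR',(288,326),.009),('bowBL',(183,326),.009),('eye',(236,258),.009),('eyeTop',(236,226),.009),('eyeBot',(236,290),.009),('blade',(238,150),.009),('blade far',(238,50),.009),('foot',(236,123),.016),
 ('floor mouthL',(160,527),.006),('floor mouthR',(293,527),.006),('guard L',(65,547),.061),('guard R',(378,550),.061),('gback L',(50,257),.061),('gbackR',(405,262),.061),('cornL',(50,545),.058),('cornR',(392,550),.058),('outL',(50,150),.058),('outR',(408,150),.058)]:
    print(n,np.round(P(c,z),4))
E
```

```text
bowTL [0.5381 0.2348 0.009 ]
bowTR [0.5616 0.2307 0.009 ]
bowBR [0.5561 0.2007 0.009 ]
bowBL [0.5329 0.2047 0.009 ]
eye [0.5472 0.2179 0.009 ]
eyeTop [0.5485 0.2251 0.009 ]
eyeBot [0.546  0.2107 0.009 ]
blade [0.5518 0.2421 0.009 ]
blade far [0.5556 0.2648 0.009 ]
foot [0.5524 0.2476 0.016 ]
floor mouthL [0.5194 0.1598 0.006 ]
floor mouthR [0.5497 0.1546 0.006 ]
guard L [0.5052 0.1667 0.061 ]
guard R [0.5661 0.1556 0.061 ]
gback L [0.5129 0.2235 0.061 ]
gbackR [0.58   0.2108 0.061 ]
cornL [0.5019 0.1672 0.058 ]
cornR [0.569  0.1547 0.058 ]
outL [0.5163 0.2446 0.058 ]
outR [0.5844 0.2326 0.058 ]
```

```bash
python3 -m pendant '{"translation":[[-0.9,0.19,0],[-0.9,0.19,0],[-0.9,0.19,0],[-0.9,0.19,0],[-0.9,0.19,0],[-0.9,0.19,0],[-0.9,0.19,0],[-0.9,0.19,0],[-0.9,0.19,0],[-0.9,0.19,0],[-0.9,0.19,0],[-0.9,0.19,0],[-0.9,0.19,0],[-0.9,0.19,0],[-0.9,0.19,0],[-0.9,0.19,0],[-0.9,0.19,0],[0,0,0],[0,0,0],[0,0,0]],"angular":[[0,0,0],[0,0,0],[0,0,0],[0,0,0],[0,0,0],[0,0,0],[0,0,0],[0,0,0],[0,0,0],[0,0,0],[0,0,0],[0,0,0],[0,0,0],[0,0,0],[0,0,0],[0,0,0],[0,0,0],[0,0,-0.76],[0,0,-0.76],[0,0,0]],"grip":[0,0,0,0,0,0,0,0,0,0,0,0,0,0,0,0,0,0,0,0]}' | tail -c 600
python3 - <<'E'
from h import *
snap('wrist','w2'); crop('w2',166,70,346,250,3.33,'w2b')
for x,y in[(.556,-.258),(.558,-.115)]: print(proj('w2',[x,y,.02],True))
E
```

```text
time: 5.12
tool_pos: [0.5542, -0.2585, 0.2452]
ee_rot: [[0.033, 0.999, -0.0], [0.999, -0.033, 0.0], [0.0, -0.0, -1.0]]
contact_force: [-0.7, 0.7, 0.5]
gripper_width: 0.0854
finger_force: 0.0
(np.float64(254.97141101710275), np.float64(167.08689732166303))
(np.float64(252.72604581604446), np.float64(48.62393893104644))
```

View pics/w2b.png

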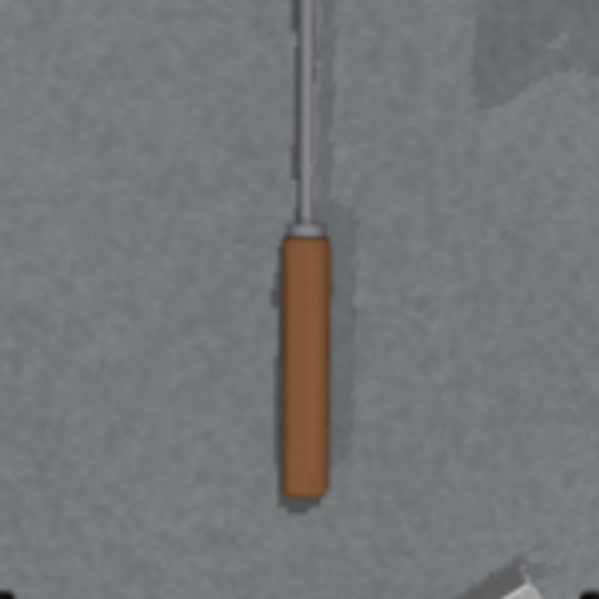

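The wrist crop shows the pick directly below, handle from (306,238) to (305,495) and wire straight up to (308,0). The choice is confirmed: wire with a ferrule, handle about 100 mm.

```bash
python3 - <<'E'
from h import *
def P(c,z): return at('w2',166+(c[0]+.5)/3.33-.5,70+(c[1]+.5)/3.33-.5,z,True)
a,b=P((306.7,237),.026),P((305.5,496),.026); w=P((329,300),.026)-P((284,300),.026)
v=a-b;print(a,b,np.linalg.norm(v),'w',np.linalg.norm(w),'yaw',np.degrees(np.arctan2(v[1],v[0])))
v/=np.linalg.norm(v); g=(a+b)/2+.017*v; print('grip',g)
print('wire',P((308,2),.018),P((305.5,215),.014))
s=env.sense();R=s['ee_rot'];print((R.T@(np.array([g[0],g[1],.017])-s['tool_pos']))/.025)
E
```

```text
[ 0.56031827 -0.22512282  0.026     ] [ 0.55695997 -0.32311438  0.026     ] 0.09804908564159519 w 0.01607614759336378 yaw 88.03716535251677
grip [ 0.55922139 -0.25712858  0.026     ]
wire [ 0.56347617 -0.14129093  0.018     ] [ 0.56020474 -0.21853965  0.014     ]
[0.04168226 0.1917496  9.12947248]
```

```bash
python3 -m pendant '{"translation":[[0.04,0.17,0.9],[0,0,0.9],[0,0,0.9],[0,0,0.9],[0,0,0.9],[0,0,0.9],[0,0,0.9],[0,0,0.9],[0,0,0.8],[0,0,0.6],[0,0,0.5],[0,0,0]],"angular":[[0,0,0],[0,0,0],[0,0,0],[0,0,0],[0,0,0],[0,0,0],[0,0,0],[0,0,0],[0,0,0],[0,0,0],[0,0,0],[0,0,0]],"grip":[0,0,0,0,0,0,0,0,0,0,0,0]}' | tail -c 600
python3 -c "
from bench import env
s=env.sense();print(s['tool_pos'],s['gripper_width'])"
```

```text
time: 6.17
tool_pos: [0.5578, -0.256, 0.0155]
ee_rot: [[0.037, 0.999, -0.003], [0.999, -0.037, 0.001], [0.001, -0.003, -1.0]]
contact_force: [0.1, 0.7, 0.6]
gripper_width: 0.0854
finger_force: 0.0
[ 0.5577985  -0.25603617  0.01549242] 0.08543636910059828
```

```bash
python3 -m pendant '{"translation":[[0,0,0],[0,0,0],[0,0,0],[0,0,0],[0,0,0],[0,0,0],[0,0,0],[0,0,0],[0,0,0],[0,0,0]],"angular":[[0,0,0],[0,0,0],[0,0,0],[0,0,0],[0,0,0],[0,0,0],[0,0,0],[0,0,0],[0,0,0],[0,0,0]],"grip":[1,1,1,1,1,1,1,1,1,1]}' 100 | tail -c 400
```

```text
time: 7.0
tool_pos: [0.5592, -0.2572, 0.0188]
ee_rot: [[0.037, 0.999, 0.001], [0.999, -0.037, -0.0], [-0.0, 0.001, -1.0]]
contact_force: [-0.7, 1.2, 5.9]
gripper_width: 0.016
finger_force: 98.5
```

```bash
python3 -m pendant '{"translation":[[0,0,-0.5],[0,0,-1],[0,0,-1],[0,0,-1],[0,0,-0.5],[0.88,-0.27,0],[0.88,-0.27,0],[0.88,-0.27,0],[0.88,-0.27,0],[0.88,-0.27,0],[0.88,-0.27,0],[0.88,-0.27,0],[0.88,-0.27,0],[0.88,-0.27,0],[0.88,-0.27,0]],"angular":[[0,0,0],[0,0,0],[0,0,0],[0,0,0],[0,0,0],[0,0,0.42],[0,0,0.42],[0,0,0.42],[0,0,0.42],[0,0,0],[0,0,0],[0,0,0],[0,0,0],[0,0,0],[0,0,0]],"grip":[1,1,1,1,1,1,1,1,1,1,1,1,1,1,1]}' | tail -c 400
python3 -m pendant '{"translation":[[0,0,0],[0,0,0],[0,0,0],[0,0,0],[0,0,0],[0,0,0],[0,0,0],[0,0,0]],"angular":[[0,-0.42,0],[0,-0.42,0],[0,-0.42,0],[0,-0.42,0],[0,-0.42,0],[0,-0.42,0],[0,0,0],[0,0,0]],"grip":[1,1,1,1,1,1,1,1]}' | tail -c 400
python3 - <<'E'
from h import *
snap('top','t3'); s=env.sense(); u=s['ee_rot'][:,0];print(s['tool_pos'],s['ee_rot'].tolist())
a=proj('t3',s['tool_pos']+np.array([.024,.134,-.04]));print(a)
snap('scene','s3'); b=proj('s3',s['tool_pos']+np.array([.024,.134,-.04]));print(b)
def cut(t,p,k):
    c=np.load(f'pics/{t}.npy');x,y=int(p[0]),int(p[1]);return cv2.resize(c[y-25:y+25,x-33:x+33,::-1],(660,500) if 0 else (396,300),interpolation=cv2.INTER_CUBIC),(x-33,y-25)
A,o1=cut('t3',a,0);B,o2=cut('s3',b,0);print(o1,o2);cv2.imwrite('pics/t3s3.png',np.hstack([A,B]))
E
```

```text
time: 8.25
tool_pos: [0.5241, -0.0287, 0.1187]
ee_rot: [[0.183, 0.983, 0.001], [0.983, -0.183, 0.0], [0.0, 0.0, -1.0]]
contact_force: [0.5, 0.2, -0.9]
gripper_width: 0.0156
finger_force: 97.7
time: 8.92
tool_pos: [0.5244, -0.0291, 0.1181]
ee_rot: [[0.177, 0.983, -0.039], [0.96, -0.181, -0.214], [-0.217, -0.0, -0.976]]
contact_force: [-0.3, -0.1, -1.0]
gripper_width: 0.0158
finger_force: 97.7
[ 0.52434253 -0.02971518  0.11821114] [[0.17825637433006458, 0.9831956872158202, -0.03938153946851996], [0.9597244993762122, -0.18255455973424986, -0.21354792908692277], [-0.21714868249146493, 0.00027085133363890016, -0.9761385026377026]]
(np.float64(234.74876541871348), np.float64(187.55300001199245))
(np.float64(282.3869376077282), np.float64(192.95008749996694))
(201, 162) (249, 167)
```

View pics/t3s3.png

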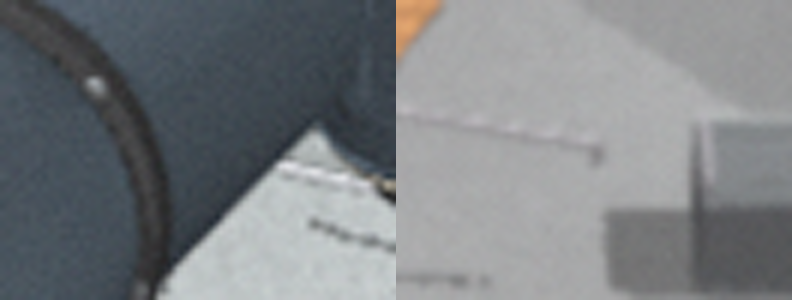

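```bash
python3 -m pendant '{"translation":[[0,-0.91,0],[0.15,0,0.66],[0.15,0,0.66],[0.15,0,0.66],[0.15,0,0.66],[0,0,0],[0,0,0],[0,0,0]],"angular":[[0,0,0],[0,0,0],[0,0,0],[0,0,0],[0,0,0],[0,0,0],[0,0,0],[0,0,0]],"grip":[1,1,1,1,1,1,1,1]}' | sed -n '2p;4p'
python3 -m pendant '{"translation":[[0.017,0,0.078],[0,0,0],[0,0,0]],"angular":[[0,0,0],[0,0,0],[0,0,0]],"grip":[1,1,1]}' | sed -n '2p;4p'
python3 -m pendant '{"translation":[[0.017,0,0.078],[0,0,0],[0,0,0]],"angular":[[0,0,0],[0,0,0],[0,0,0]],"grip":[1,1,1]}' | sed -n '2p;4p'
python3 - <<'E'
from h import *
s=env.sense();print(s['tool_pos'],s['contact_force'],s['ft_torque'],s['time'])
E
```

```text
tool_pos: [0.5024, -0.0261, 0.051]
contact_force: [0.3, -0.3, -0.5]
tool_pos: [0.5023, -0.0254, 0.0486]
contact_force: [-0.3, 0.2, -1.1]
tool_pos: [0.502, -0.0254, 0.0461]
contact_force: [-0.3, -0.7, -0.7]
[ 0.50196724 -0.0253642   0.04612397] [-0.32102335 -0.65179244 -0.68675549] [ 0.24396405 -0.07250172  0.01788974] 10.1833
```

```bash
cat > r.py <<'E'
from bench import env
import numpy as np
s=env.sense();R=s['ee_rot'];print(round(s['time'],2),np.round(s['tool_pos'],4),'F',np.round(s['contact_force'],2),'T',np.round(s['ft_torque'],3),'Ttool',np.round(R.T@s['ft_torque'],3),round(s['gripper_width'],4))
E
python3 -m pendant '{"translation":[[0.017,0,0.078],[0,0,0],[0,0,0]],"angular":[[0,0,0],[0,0,0],[0,0,0]],"grip":[1,1,1]}' >/dev/null; python3 r.py
python3 -m pendant '{"translation":[[0.017,0,0.078],[0,0,0],[0,0,0]],"angular":[[0,0,0],[0,0,0],[0,0,0]],"grip":[1,1,1]}' >/dev/null; python3 r.py
python3 -m pendant '{"translation":[[0.017,0,0.078],[0,0,0],[0,0,0]],"angular":[[0,0,0],[0,0,0],[0,0,0]],"grip":[1,1,1]}' >/dev/null; python3 r.py
```

```text
10.43 [ 0.5019 -0.0254  0.044 ] F [ 0.26 -0.29 -0.09] T [ 0.3   -0.075 -0.039] Ttool [-0.01   0.309  0.042] 0.0161
10.68 [ 0.502  -0.0257  0.0422] F [-1.02 -1.16  3.58] T [0.265 0.028 0.07 ] Ttool [ 0.059  0.255 -0.084] 0.0157
10.93 [ 0.5021 -0.026   0.0405] F [-0.52 -2.5   7.14] T [0.398 0.156 0.073] Ttool [ 0.205  0.362 -0.12 ] 0.0157
```

```bash

python3 -m pendant '{"translation":[[-0.091,0,-0.41],[-0.091,0,-0.41],[0,0,0],[0,0,0]],"angular":[[0,0,0],[0,0,0],[0,0,0],[0,0,0]],"grip":[1,1,1,1]}' >/dev/null; python3 r.py
python3 -m pendant '{"translation":[[0.482,0,-0.107],[0.482,0,-0.107],[0.482,0,-0.107],[0.482,0,-0.107],[0.482,0,-0.107],[0.482,0,-0.107],[0.482,0,-0.107],[0.482,0,-0.107],[0.482,0,-0.107],[0,0,0],[0,0,0],[0,0,0]],"angular":[[0,0,0],[0,0,0],[0,0,0],[0,0,0],[0,0,0],[0,0,0],[0,0,0],[0,0,0],[0,0,0],[0,0,0],[0,0,0],[0,0,0]],"grip":[1,1,1,1,1,1,1,1,1,1,1,1]}' >/dev/null; python3 r.py
python3 - <<'E'
from h import *
snap('top','t4');snap('scene','s4'); s=env.sense(); P=s['tool_pos']+np.array([.0249,.1342,-.0438])
a=proj('t4',P);b=proj('s4',P);print(a,b)
def cut(t,p):
    c=np.load(f'pics/{t}.npy');x,y=int(p[0]),int(p[1]);print(x-33,y-50);return cv2.resize(c[y-50:y+50,x-33:x+33,::-1],(396,600),interpolation=cv2.INTER_CUBIC)
cv2.imwrite('pics/t4s4.png',np.hstack([cut('t4',a),cut('s4',b)]))
E
```

```text
11.27 [ 0.5025 -0.0252  0.0618] F [ 0.27 -0.5  -1.2 ] T [ 0.26  -0.022  0.048] Ttool [ 0.015  0.259 -0.052] 0.0161
12.27 [0.5222 0.0832 0.061 ] F [-0.44 -1.05 -1.43] T [ 0.25 -0.03  0.05] Ttool [ 0.005  0.251 -0.052] 0.0161
(np.float64(197.21414416644643), np.float64(189.30925470726535)) (np.float64(318.80463658280155), np.float64(205.29599582326986))
164 139
285 155
```

View pics/t4s4.png

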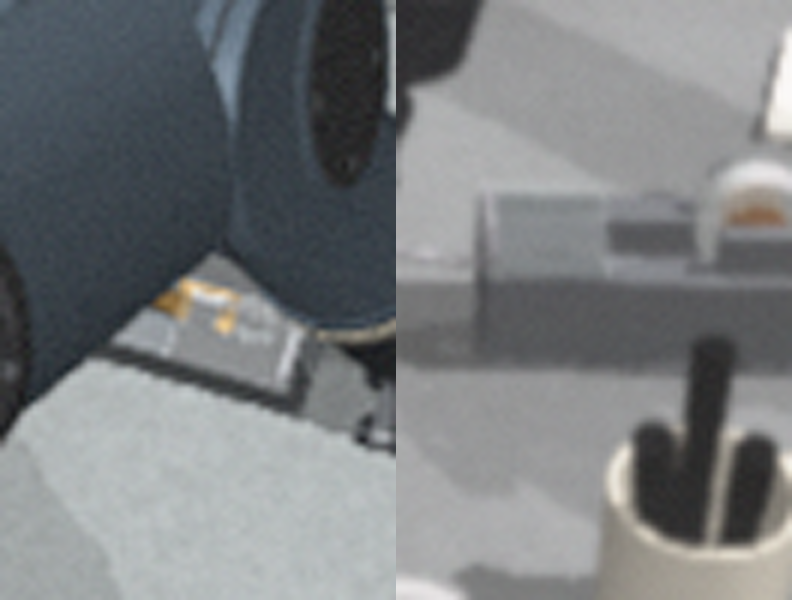

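The top crop shows the wire crossing the bow's mouth-side bar at (228,308), with its end inside the eye near (197,292). The C of the bow spans (183,283) to (237,330). Next I'll lower gently and feel for the floor.

```bash

python3 -m pendant '{"translation":[[0.033,0,0.147],[0.033,0,0.147],[0,0,0],[0,0,0],[0,0,0]],"angular":[[0,0,0],[0,0,0],[0,0,0],[0,0,0],[0,0,0]],"grip":[1,1,1,1,1]}' >/dev/null; python3 r.py
python3 -m pendant '{"translation":[[0.0087,0,0.039],[0,0,0],[0,0,0]],"angular":[[0,0,0],[0,0,0],[0,0,0]],"grip":[1,1,1]}' >/dev/null; python3 r.py
python3 -m pendant '{"translation":[[0.0087,0,0.039],[0,0,0],[0,0,0]],"angular":[[0,0,0],[0,0,0],[0,0,0]],"grip":[1,1,1]}' >/dev/null; python3 r.py
```

```text
12.78 [0.5223 0.0836 0.0534] F [-0.17  0.47 -0.29] T [ 0.207  0.048 -0.079] Ttool [0.1   0.195 0.058] 0.0159
13.03 [0.5224 0.0838 0.0524] F [ 0.98  0.28 -0.79] T [ 0.265 -0.052  0.004] Ttool [-0.004  0.27  -0.003] 0.0158
13.28 [0.5223 0.0838 0.0514] F [ 0.56  0.49 -1.31] T [ 0.267 -0.084 -0.032] Ttool [-0.026  0.278  0.038] 0.0159
```

```bash

python3 -m pendant '{"translation":[[0.0087,0,0.039],[0,0,0],[0,0,0]],"angular":[[0,0,0],[0,0,0],[0,0,0]],"grip":[1,1,1]}' >/dev/null; python3 r.py
python3 -m pendant '{"translation":[[0.0087,0,0.039],[0,0,0],[0,0,0]],"angular":[[0,0,0],[0,0,0],[0,0,0]],"grip":[1,1,1]}' >/dev/null; python3 r.py
python3 -m pendant '{"translation":[[0,0,0],[0,0,0]],"angular":[[0,0,0],[0,0,0]],"grip":[1,1]}' >/dev/null; python3 r.py
```

```text
13.53 [0.5223 0.0838 0.0504] F [ 0.2  -0.34 -1.4 ] T [ 0.223 -0.061  0.007] Ttool [-0.02   0.231 -0.002] 0.0164
13.78 [0.5224 0.0837 0.0495] F [-0.43 -0.33  0.11] T [ 0.28  -0.064 -0.006] Ttool [-0.01   0.287  0.008] 0.0165
13.95 [0.5224 0.0837 0.0495] F [ 0.83 -1.24 -0.06] T [ 0.261 -0.057 -0.008] Ttool [-0.006  0.267  0.01 ] 0.016
```

```bash

python3 -m pendant '{"translation":[[0.0055,0,0.024],[0,0,0],[0,0,0]],"angular":[[0,0,0],[0,0,0],[0,0,0]],"grip":[1,1,1]}' >/dev/null; python3 r.py
python3 -m pendant '{"translation":[[-0.039,0,0.0087],[-0.039,0,0.0087],[-0.039,0,0.0087],[-0.039,0,0.0087],[0,0,0]],"angular":[[0,0,0],[0,0,0],[0,0,0],[0,0,0],[0,0,0]],"grip":[1,1,1,1,1]}' >/dev/null; python3 r.py
python3 -m pendant '{"translation":[[-0.039,0,0.0087],[-0.039,0,0.0087],[-0.039,0,0.0087],[-0.039,0,0.0087],[0,0,0]],"angular":[[0,0,0],[0,0,0],[0,0,0],[0,0,0],[0,0,0]],"grip":[1,1,1,1,1]}' >/dev/null; python3 r.py
```

```text
14.2 [0.5224 0.0837 0.0489] F [-0.01 -1.19  1.91] T [ 0.284 -0.055 -0.015] Ttool [0.001 0.289 0.015] 0.0157
14.62 [0.5215 0.0796 0.0489] F [0.43 0.17 1.15] T [ 0.474 -0.095  0.01 ] Ttool [-0.009  0.484 -0.008] 0.0158
15.03 [0.5209 0.0763 0.0488] F [0.45 3.94 0.26] T [ 1.364 -0.225  0.006] Ttool [ 0.025  1.382 -0.012] 0.0161
```

```bash

python3 -m pendant '{"translation":[[-0.037,0,0.0167],[-0.037,0,0.0167],[-0.039,0,0.0087],[-0.039,0,0.0087],[0,0,0]],"angular":[[0,0,0],[0,0,0],[0,0,0],[0,0,0],[0,0,0]],"grip":[1,1,1,1,1]}' >/dev/null; python3 r.py
python3 -m pendant '{"translation":[[-0.039,0,0.0087],[-0.039,0,0.0087],[-0.039,0,0.0087],[-0.039,0,0.0087],[0,0,0]],"angular":[[0,0,0],[0,0,0],[0,0,0],[0,0,0],[0,0,0]],"grip":[1,1,1,1,1]}' >/dev/null; python3 r.py
```

```text
15.45 [0.5202 0.0721 0.0485] F [0.77 4.44 1.21] T [ 1.426 -0.238  0.005] Ttool [ 0.025  1.446 -0.01 ] 0.0158
15.87 [0.5195 0.0681 0.0485] F [0.48 4.51 0.93] T [ 1.411 -0.226  0.003] Ttool [ 0.034  1.428 -0.011] 0.0159
```

```bash

python3 -m pendant '{"translation":[[-0.059,0,0.013],[-0.059,0,0.013],[-0.059,0,0.013],[-0.059,0,0.013],[-0.059,0,0.013],[-0.059,0,0.013],[0,0,0]],"angular":[[0,0,0],[0,0,0],[0,0,0],[0,0,0],[0,0,0],[0,0,0],[0,0,0]],"grip":[1,1,1,1,1,1,1]}' >/dev/null; python3 r.py
python3 -m pendant '{"translation":[[-0.059,0,0.013],[-0.059,0,0.013],[-0.059,0,0.013],[-0.059,0,0.013],[-0.059,0,0.013],[-0.059,0,0.013],[0,0,0]],"angular":[[0,0,0],[0,0,0],[0,0,0],[0,0,0],[0,0,0],[0,0,0],[0,0,0]],"grip":[1,1,1,1,1,1,1]}' >/dev/null; python3 r.py
python3 -m pendant '{"translation":[[-0.059,0,0.013],[-0.059,0,0.013],[-0.059,0,0.013],[-0.059,0,0.013],[-0.059,0,0.013],[-0.059,0,0.013],[0,0,0]],"angular":[[0,0,0],[0,0,0],[0,0,0],[0,0,0],[0,0,0],[0,0,0],[0,0,0]],"grip":[1,1,1,1,1,1,1]}' >/dev/null; python3 r.py
```

```text
16.45 [0.5177 0.0589 0.0485] F [1.01 3.81 1.56] T [ 1.28  -0.197 -0.022] Ttool [0.044 1.295 0.013] 0.0158
17.03 [0.516  0.05   0.0485] F [0.18 2.82 1.7 ] T [ 1.25  -0.236  0.012] Ttool [-0.006  1.272 -0.011] 0.0165
17.62 [0.5142 0.0404 0.0486] F [ 0.03 -0.58  1.99] T [ 0.252 -0.037 -0.016] Ttool [0.013 0.254 0.013] 0.0161
```

```bash

python3 -m pendant '{"translation":[[-0.061,0,0.001],[-0.059,0,0.013],[-0.059,0,0.013],[-0.059,0,0.013],[-0.059,0,0.013],[-0.059,0,0.013],[0,0,0]],"angular":[[0,0,0],[0,0,0],[0,0,0],[0,0,0],[0,0,0],[0,0,0],[0,0,0]],"grip":[1,1,1,1,1,1,1]}' >/dev/null; python3 r.py
python3 -m pendant '{"translation":[[-0.059,0,0.013],[-0.059,0,0.013],[-0.059,0,0.013],[-0.059,0,0.013],[-0.059,0,0.013],[-0.059,0,0.013],[0,0,0]],"angular":[[0,0,0],[0,0,0],[0,0,0],[0,0,0],[0,0,0],[0,0,0],[0,0,0]],"grip":[1,1,1,1,1,1,1]}' >/dev/null; python3 r.py
python3 -m pendant '{"translation":[[-0.059,0,0.013],[-0.059,0,0.013],[-0.059,0,0.013],[-0.059,0,0.013],[0,0,0]],"angular":[[0,0,0],[0,0,0],[0,0,0],[0,0,0],[0,0,0]],"grip":[1,1,1,1,1]}' >/dev/null; python3 r.py
python3 - <<'E'
from h import *
for t in('scene','top'):snap(t,t+'5')
s=env.sense();R=s['ee_rot'];P=s['tool_pos']+np.array([.0249,.1342,-.0438])
print(P,proj('top5',P),proj('scene5',P),proj('top5',s['tool_pos']))
E
```

```text
18.2 [0.5126 0.0318 0.0489] F [-0.07 -0.08  0.99] T [ 0.325 -0.041 -0.008] Ttool [0.02  0.327 0.004] 0.0159
18.78 [0.5107 0.0229 0.0488] F [ 0.59  0.29 -1.02] T [ 0.262 -0.081 -0.008] Ttool [-0.029  0.272  0.014] 0.0161
19.2 [0.5099 0.0172 0.0489] F [ 0.02  0.75 -0.48] T [ 0.265 -0.04  -0.022] Ttool [0.013 0.268 0.019] 0.0159
[0.53489991 0.15172063 0.00509219] (np.float64(219.47253560221168), np.float64(196.61515685582071)) (np.float64(296.1251470713421), np.float64(208.12763197095902)) (np.float64(264.662352080707), np.float64(206.56312889133977))
```

```bash
cat > gold.py <<'E'
from h import *
import sys
def gold(t,p,r=25):
    c=np.load(f'pics/{t}.npy'); hsv=cv2.cvtColor(c,cv2.COLOR_RGB2HSV);x,y=int(p[0]),int(p[1])
    m=cv2.inRange(hsv,(12,70,90),(28,255,255)); m[:max(0,y-r)]=0;m[y+r:]=0;m[:,:x-r]=0;m[:,x+r:]=0
    v,u=np.nonzero(m)
    if len(u)==0: return 'none'
    w=np.array([at(t,a,b,.008) for a,b in zip(u,v)])
    return len(u),'u',u.min(),u.max(),'v',v.min(),v.max(),'world',w[:,:2].min(0).round(4),w[:,:2].max(0).round(4)
if __name__=='__main__':
    n=sys.argv[1]
    for t in('scene','top'):
        snap(t,t+n)
        s=env.sense();P=s['tool_pos']+np.array([.0249,.1342,-.0438]);print(t,proj(t+n,P),gold(t+n,proj(t+n,P)))
E
python3 - <<'E'
from gold import *
for t,p in(('top5',(219,197)),('scene5',(296,208))):print(t,gold(t,p))
E
```

```text
top5 (22, 'u', np.int64(217), np.int64(224), 'v', np.int64(194), np.int64(201), 'world', array([0.5215, 0.1389]), array([0.5434, 0.1576]))
scene5 (20, 'u', np.int64(292), np.int64(298), 'v', np.int64(205), np.int64(210), 'world', array([0.5248, 0.1398]), array([0.5472, 0.1597]))
```

```bash

python3 -m pendant '{"translation":[[-0.054,0,0.035],[-0.054,0,0.035],[-0.054,0,0.035],[-0.054,0,0.035],[-0.054,0,0.035],[-0.054,0,0.035],[0,0,0]],"angular":[[0,0,0],[0,0,0],[0,0,0],[0,0,0],[0,0,0],[0,0,0],[0,0,0]],"grip":[1,1,1,1,1,1,1]}' >/dev/null; python3 r.py
python3 -m pendant '{"translation":[[-0.078,0,0.0174],[-0.078,0,0.0174],[-0.078,0,0.0174],[-0.078,0,0.0174],[-0.078,0,0.0174],[-0.078,0,0.0174],[-0.078,0,0.0174],[-0.078,0,0.0174],[-0.078,0,0.0174],[-0.078,0,0.0174],[0,0,0]],"angular":[[0,0,0],[0,0,0],[0,0,0],[0,0,0],[0,0,0],[0,0,0],[0,0,0],[0,0,0],[0,0,0],[0,0,0],[0,0,0]],"grip":[1,1,1,1,1,1,1,1,1,1,1]}' >/dev/null; python3 r.py
python3 gold.py 6
```

```text
19.88 [0.5082 0.0083 0.0454] F [ 0.49 -0.2  -0.11] T [ 0.216  0.033 -0.044] Ttool [0.08  0.206 0.027] 0.0159
20.8 [ 0.5046 -0.0114  0.0456] F [ 0.    0.49 -0.44] T [ 0.241 -0.052  0.067] Ttool [-0.021  0.247 -0.064] 0.0161
scene (np.float64(286.2614959073029), np.float64(208.83355898879145)) (63, 'u', np.int64(282), np.int64(298), 'v', np.int64(205), np.int64(210), 'world', array([0.5201, 0.1085]), array([0.5449, 0.1575]))
top (np.float64(229.06025956124682), np.float64(199.61545679417222)) (14, 'u', np.int64(228), np.int64(232), 'v', np.int64(201), np.int64(205), 'world', array([0.5127, 0.1133]), array([0.5251, 0.1244]))
```

```bash

python3 -m pendant '{"translation":[[-0.074,0,0.037],[-0.074,0,0.037],[-0.078,0,0.0174],[-0.078,0,0.0174],[-0.078,0,0.0174],[-0.078,0,0.0174],[-0.078,0,0.0174],[-0.078,0,0.0174],[-0.078,0,0.0174],[-0.078,0,0.0174],[-0.078,0,0.0174],[-0.078,0,0.0174],[0,0,0]],"angular":[[0,0,0],[0,0,0],[0,0,0],[0,0,0],[0,0,0],[0,0,0],[0,0,0],[0,0,0],[0,0,0],[0,0,0],[0,0,0],[0,0,0],[0,0,0]],"grip":[1,1,1,1,1,1,1,1,1,1,1,1,1]}' >/dev/null; python3 r.py
python3 -m pendant '{"translation":[[-0.078,0,0.0174],[-0.078,0,0.0174],[-0.078,0,0.0174],[-0.078,0,0.0174],[-0.078,0,0.0174],[-0.078,0,0.0174],[-0.078,0,0.0174],[-0.078,0,0.0174],[-0.078,0,0.0174],[-0.078,0,0.0174],[-0.078,0,0.0174],[-0.078,0,0.0174],[0,0,0]],"angular":[[0,0,0],[0,0,0],[0,0,0],[0,0,0],[0,0,0],[0,0,0],[0,0,0],[0,0,0],[0,0,0],[0,0,0],[0,0,0],[0,0,0],[0,0,0]],"grip":[1,1,1,1,1,1,1,1,1,1,1,1,1]}' >/dev/null; python3 r.py
python3 gold.py 7
```

```text
21.98 [ 0.5002 -0.035   0.0446] F [ 1.06  0.05 -0.59] T [ 0.175 -0.049 -0.01 ] Ttool [-0.014  0.181  0.014] 0.0159
23.07 [ 0.4958 -0.0586  0.0446] F [ 0.62  0.41 -0.8 ] T [ 0.27  -0.041 -0.005] Ttool [0.01  0.273 0.003] 0.0159
scene (np.float64(270.18375449584084), np.float64(208.8318360071122)) (88, 'u', np.int64(266), np.int64(290), 'v', np.int64(205), np.int64(211), 'world', array([0.513 , 0.0617]), array([0.5484, 0.1319]))
top (np.float64(244.81618072584564), np.float64(204.2697623049976)) none
```

```bash

python3 -m pendant '{"translation":[[0.05,0,-0.011],[0.05,0,-0.011],[-0.11,0,-0.49],[-0.11,0,-0.49],[-0.11,0,-0.49],[-0.11,0,-0.49],[-0.8,0,0.18],[-0.8,0,0.18],[-0.8,0,0.18],[-0.8,0,0.18],[0,0,0],[0,0,0],[0,0,0],[0,0,0],[0,0,0],[0,0,0],[0,0,0],[0,0,0]],"angular":[[0,0,0],[0,0,0],[0,0,0],[0,0,0],[0,0,0],[0,0,0],[0,0,0],[0,0,0],[0,0,0],[0,0,0],[0,0.42,0],[0,0.42,0],[0,0.42,0],[0,0.42,0],[0,0.42,0],[0,0.42,0],[0,0,0],[0,0,0]],"grip":[1,1,1,1,1,1,1,1,1,1,1,1,1,1,1,1,1,1]}' ; python3 r.py
python3 - <<'E'
from gold import *
for t in('scene','top'):
    snap(t,t+'8');print(t,gold(t+'8',proj(t+'8',[.53,.1,.003]),30))
E
```

```text
time: 24.67
tool_pos: [0.4813, -0.1368, 0.0947]
ee_rot: [[0.184, 0.983, 0.0], [0.983, -0.184, -0.001], [-0.001, 0.0, -1.0]]
contact_force: [0.0, -0.9, -1.5]
gripper_width: 0.016
finger_force: 97.8
24.67 [ 0.4813 -0.1368  0.0947] F [ 0.04 -0.89 -1.45] T [-0.018 -0.027 -0.006] Ttool [-0.03  -0.013  0.006] 0.016
scene (97, 'u', np.int64(266), np.int64(290), 'v', np.int64(205), np.int64(211), 'world', array([0.5102, 0.0617]), array([0.5484, 0.1319]))
top none
```

```bash

python3 -m pendant '{"translation":[[0,0,0.6],[0,0,0.6],[0,0,0.6],[0,0,0.5],[0,0,0.3],[0,0,0.2],[0,0,0.12],[0,0,0.08],[0,0,0],[0,0,0],[0,0,0]],"angular":[[0,0,0],[0,0,0],[0,0,0],[0,0,0],[0,0,0],[0,0,0],[0,0,0],[0,0,0],[0,0,0],[0,0,0],[0,0,0]],"grip":[1,1,1,1,1,1,1,1,1,1,1]}'>/dev/null ; python3 r.py
```

```text
25.68 [ 0.4817 -0.1363  0.0201] F [ 0.02 -0.03 -0.65] T [0.015 0.017 0.007] Ttool [ 0.019  0.012 -0.007] 0.0158
```

```bash

python3 -m pendant '{"translation":[[0,0,0.05],[0,0,0],[0,0,0],[0,0,0],[0,0,0],[0,0,0],[0,0,0],[0,0,0],[0,0,0],[0,0,0],[0,0,-0.3],[0,0,-0.8],[0,0,-1],[0,0,-1],[0,0,-1],[0,0,-1],[0,0,-1],[0,0,-1],[0,0,0],[0,0,0]],"angular":[[0,0,0],[0,0,0],[0,0,0],[0,0,0],[0,0,0],[0,0,0],[0,0,0],[0,0,0],[0,0,0],[0,0,0],[0,0,0],[0,0,0],[0,0,0],[0,0,0],[0,0,0],[0,0,0],[0,0,0],[0,0,0],[0,0,0],[0,0,0]],"grip":[1,1,0,0,0,0,0,0,0,0,0,0,0,0,0,0,0,0,0,0]}' >/dev/null ; python3 r.py
python3 - <<'E'
from gold import *
for t in('scene','wrist'):snap(t,t+'9')
print(gold('scene9',proj('scene9',[.53,.1,.003]),30))
a=np.load('pics/scene9.npy')[150:300,150:350,::-1];b=np.load('pics/wrist9.npy')[:,:,::-1]
cv2.imwrite('pics/fin.png',np.hstack([cv2.resize(a,(400,300),interpolation=cv2.INTER_CUBIC),cv2.resize(b,(400,300))]))
E
```

```text
27.35 [ 0.4819 -0.1363  0.1974] F [ 0.97 -0.27 -0.83] T [-0.021  0.03  -0.015] Ttool [ 0.025 -0.026  0.015] 0.0854
(99, 'u', np.int64(266), np.int64(290), 'v', np.int64(205), np.int64(211), 'world', array([0.5102, 0.0617]), array([0.5484, 0.1319]))
```

View pics/fin.png

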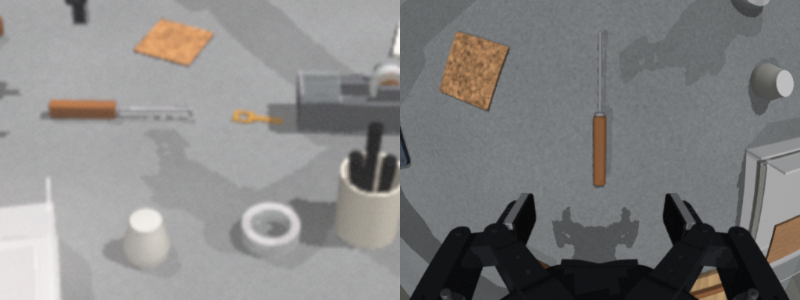

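The final view shows the key lying flat on the bench at (257,117), clear of the mouth. The pick lies flat at (115,110), clear of both the key and the dispenser.

```bash
python3 -c "
from bench import env
print(env.sign_off())"
```

```text
the job is handed in; nothing more can be done
None
```

I drew the key out of the throat with the pick; it lies flat on the bench about 25 mm clear of the mouth, the pick is laid down clear of the dispenser, and the job is handed in (no verdict was returned).

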